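# Set the ratchet clamp to tighten and clamp the rock panel

## Task

The cast rock panel lies loose in the ratchet clamp, but the ratchet is still set to open the jaw. Without letting the jaw back off, nudge the small direction lever on the ratchet head over to its other side, and check the setting by swinging the handle counter-clockwise (seen from above) to the end of its swing: it must free-wheel while the jaw stays put. Then pump the handle to and fro until the jaw holds the panel snugly, at about 20 N, flush against the stop block (over 30 N crushes its foam core), let go, and leave everything else where it lies.

Things in the scene. Friction and masses are not known exactly. Their poses are not given: they have to be found in the camera images.
- clamp: Fixed bench clamp: steel plate 110 x 360 x 10 mm with a round grey gear housing near one end. Origin on the table under the vertical ratchet axis; x = middle direction of the ratchet handle, z up; the jaw moves to -y; the plate reaches from y +70 to -290 mm. Clockwise turning of the wheel (seen from above) closes the jaw, 30 mm per radian; counter-clockwise opens it.
- ratchet (a joint): Angle of the ratchet handle: 0 points along the clamp's +x, positive is CLOCKWISE from above (the tightening way); end stops at -0.5 and +0.5 rad. It stays where it is left. A bar 18 mm wide, 59 to 69 mm over the table, runs from the head to the knob. Let go, the clamp keeps its squeeze by friction.
- knob (a point): Middle of the upright black knob at the handle's end: a round post 22 mm in diameter, standing from 70 to 116 mm over the table, 145 mm from the ratchet axis; this point is 95 mm over the table. The knob does not spin on the handle.
- dirlever (a joint): Direction lever: -0.4 rad = opens (drives counter-clockwise), +0.4 = tightens (drives clockwise), stops at both. It snaps over its middle; its fin takes 4 to 8 N and bends over 25 N. Positive moves the fin to the left, as seen from the axis looking out along the handle. Each click flicks the lever inward by 0.15 rad; it may rest between 0.24 and 0.4 until the handle moves.
- fin (a point): Centre of the lever's upright fin, to be pushed: 14 mm along the handle, 6 mm across it, 82 to 108 mm over the table; this point is at 95 mm. The lever (top at 84 mm) has its pivot on the head, 50 mm from the axis along the handle, and points 38 mm back toward the axis, so the fin stands close to the axis and swings 15 mm to either side of the handle's centre line.
- jaw_face (a point): Middle of the front of the jaw's rubber pad when unpressed: 80 mm wide, 36 mm high, centre 33 mm over the table, facing the clamp's -y; at the start 86 mm from the axis. It moves with the jaw.
- pad: The rubber-faced pad on the jaw, sprung at about 14 N per mm, giving at most 3 mm. Its origin is that of the clamp at the start and moves along with the pad.
- stop: Fixed steel stop block across the clamp's plate, 110 x 26 x 44 mm, on top of the plate (origin: centre of its underside, 10 mm over the table), 187 to 205 mm from the axis. Its face to the panel is 13 mm from its centre, to +y
- panel: Loose panel of cast artificial rock on a foam core, 94 mm (x) x 66 mm (y) x about 40 mm high, 0.35 kg, lying on the plate between pad and stop with a small gap to the stop. Origin: centre of its underside. Flush against the stop its centre is 46 mm from the stop's centre
- spanner: loose open-ended wrench, 170 mm, on the table beyond the clamp. Leave alone
- marker: loose marker pen, 105 mm long, 16 mm thick, beside the clamp on its far side. Leave alone
- chip1: loose flat stone chip, about 70 x 50 x 22 mm, beside the clamp on the robot's side. Leave alone
- chip2: loose stone chip, about 60 x 60 x 26 mm, left of the clamp. Leave alone
- offcut: loose offcut of foam with a stone skin, 160 x 45 x 36 mm, at the far left. Leave alone
- gluepot: white open pot, 72 mm across, 70 mm high, at the near left. Leave alone
- spatula: filling spatula, 200 mm, at the right. Leave alone
- axis (a point): Point on the ratchet axis at the top of the steel ratchet head (76 mm over the table; head 72 mm across, underside at 52 mm). The hidden wheel has 16 teeth, so each reversal may lose up to 0.4 rad before it drives. At the knob: free-wheeling about 1 N with clicks up to 3 N; driving the empty jaw 6 N in slow steps (less on stopping after a fast move); each newton on the panel adds 0.17 N.
Things that resemble listed ones, but are neither listed nor needed, are in the scene too. Leave any green or purple look-alike of the panel alone.

How it is judged:
By the outcome, as a careful person would: the job done as asked, in the order asked, and still so for the second after the job is handed in, with the robot touching nothing.
It also fails if it takes over 72 s, if anything falls off the work surface, if the arm or the gripper's body presses on something with over 40 N, if the wrist force passes 120 N, or if a joint passes its speed limit or range.

## Robot

A 7-joint arm with a two-finger parallel gripper is mounted at the origin on the work surface. World frame = base frame: x ahead of the robot, y to its left, z up, the work surface at z = 0. Lengths are in m, angles in rad, forces in N, time in s.
With the tool pointing down it reaches from about 0.425 to 0.925 m from the base axis. Payload 6.8 kg.
Tool frame: the origin (TCP) lies on the centre line of the jaws, within the pads' length; the fingertips stand 17 mm ahead of it and the grasp point (between the pads) lies 2 mm behind it; z points along the fingers, x is the direction in which the jaws open and shut, and the axes are right-handed (so a half turn about z gives the same grasp; the last joint's range is limited). The gripper opens to 85 mm and grips with 20 to 120 N. Pads are 22 mm wide; open, the fingers measure 114 mm over their backs; the gripper's body (76 mm by 85 mm) begins 54 mm behind the grasp point. The pads swing forward as they close: fully open they stand 13 mm farther back than shut.
Start: joints at [1.008, 0.477, 0.022, 1.555, -0.011, 1.109, -0.083], TCP at [0.297, -0.606, 0.248] pointing down, gripper open.
Joint ranges: [-2.96, 2.96], [-0.34, 2.1], [-1.41, 1.46], [0.24, 2.44], [-1.37, 4.51], [0.17, 1.92], [-2.96, 2.96]. Speed limits (rad/s): [2.39, 2.39, 3.14, 3.14, 3.14, 3.14, 3.14].

## Interface

Orientations are given as a unit quaternion [w, x, y, z].
In Python, from station import status, read_camera, camera_model, bot gives the robot as it stands.
- The arm moves only by the tool arm_command, never from a script. Its argument "series" is a list of rows, each a list of 3 entries, a list of its own where there are three numbers: the finger opening in mm, from 0 to 85.4, then the shift along the tool's x, y, z in mm, then the turn about the tool's z in rad. In form: [[gripper, [dx, dy, dz], roll], ...]. A call has 1 to 8 rows; each row is the pose to reach, as a shift and turn from the pose commanded when the call began, along the tool's axes at that moment; what a row does not reach only later rows make up. A row lasts 1/8 s, in which the tool goes at most 62.5 mm and 10.7 degrees, less where a joint would pass 70% of its speed; a pose out of reach is approached as far as the arm can. A call with a gripper value outside its range is refused whole. The fingers move at their own pace and stop on an object; "squeeze" is the grip in N (left out, the last holds). Time passes only in rows, so rows that repeat a pose let the fingers close. It gives the time, the measured TCP pose, the force and the opening at its end, in the units of the state.
- status.get_obs(): the state, without advancing time (a new reading comes with each control period).
- read_camera(name): name is "side" or "top"; returns the picture (384x512x3 uint8, blue, green, red); there is no depth.
- camera_model(name): a dict with "fov_y" (degrees; the focal length in pixels is half the picture's height over the tangent of half this angle, whatever the lens; pixels are square), "cx", "cy" (the principal point, pixels), "R" (3x3) and "t" (3): a world point X has camera coordinates R X + t. Camera axes: x right, y down, z forward; pixel columns grow to the right and rows downward; lengths in m; the calibration is good to about 2 mm. A picture is of the moment at which its call begins. camera_model takes no time and is no camera call.
- bot.hand_in(): hands the job in, once; it reports no verdict.
The state is a dict: "t": time; "q": joint angles; "joint_vel": joint speeds; "joint_torque": joint torques, N m; "eef_pos": TCP position; "tool_rot": TCP orientation; "contact_force": force on the tool from outside, world axes, zero at the start; "torque": the same for the moment, N m; "gripper_width": opening from 0.0 (shut) to 1.0 (fully open).
Only numpy, scipy, OpenCV 4.12 (cv2) and the standard library are available. Lean on these libraries where they do the work, as an engineer would, in place of code of your own. Each camera call takes 0.05 s, during which the arm holds its last target.

## Working session

There is one attempt and no reset: what is moved stays moved. The work goes in short steps, Python scripts to look and compute and a tool call to move; the robot and the scene stay as the last step left them, time stands still between calls to the robot, and variables do not carry over. Pictures are saved under pics/ and viewed, and the job is handed in when it is done.

Besides the shell and the picture viewer there is one more tool, called after ">>>" as name(argument=value, ...) on one line, values as JSON. arm_command: Moves the arm, as the interface text tells. Its arguments: {"type":"object","properties":{"series":{"type":"array"},"squeeze":{"type":"number"}},"required":["series"]}

```bash
ls; mkdir -p pics; python3 - <<'E'
from station import status, read_camera, camera_model, bot
import cv2
print(status.get_obs())
for n in("side","top"):
    cv2.imwrite(f"pics/{n}0.png",read_camera(n)); print(n,camera_model(n))
E
```

```text
pics
{'t': 0.0, 'q': array([ 1.00790742,  0.47780459,  0.02235198,  1.55642318, -0.01151009,
        1.10929962, -0.08309234]), 'joint_vel': array([ 0.00029944,  0.00168621, -0.00187763,  0.00199253, -0.00013424,
       -0.00118665, -0.00101432]), 'joint_torque': array([ 2.74447466e-04, -5.96446931e+01,  1.60795044e+00, -2.81191152e+01,
        1.24741867e-02,  9.36827157e-03,  2.13456286e-05]), 'eef_pos': array([ 0.29625431, -0.60590427,  0.24733485]), 'tool_rot': array([-4.21522294e-04,  8.48317229e-01, -5.29487548e-01, -7.98834347e-04]), 'contact_force': array([-0.91323181, -0.65831558, -0.21608772]), 'torque': array([0.00868552, 0.00088924, 0.07167349]), 'gripper_width': 1.0018559486061946}
side {'fov_y': 43.696270893155955, 'cx': 251.68748010316966, 'cy': 199.94462674677814, 'R': array([[-0.92984294, -0.367919  ,  0.00526495],
       [-0.29014894,  0.72434473, -0.62541051],
       [ 0.22628678, -0.58306117, -0.78027814]]), 't': array([0.484969  , 0.20726714, 1.59322745])}
top {'fov_y': 51.615334743936096, 'cx': 253.53613008175472, 'cy': 187.53204534800852, 'R': array([[-0.00241665, -0.99999593,  0.00151473],
       [-0.99574388,  0.00226682, -0.09213569],
       [ 0.09213188, -0.00173094, -0.99574531]]), 't': array([-0.00857846,  0.54814733,  1.16557531])}
```

View pics/side0.png

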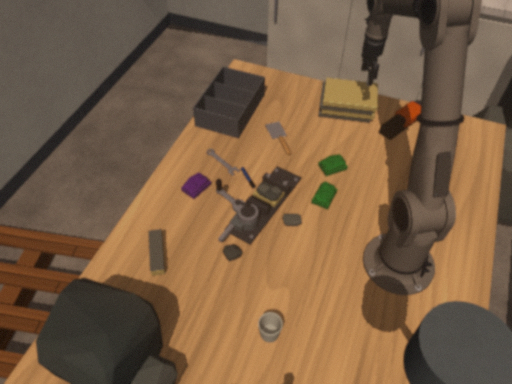

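View pics/top0.png

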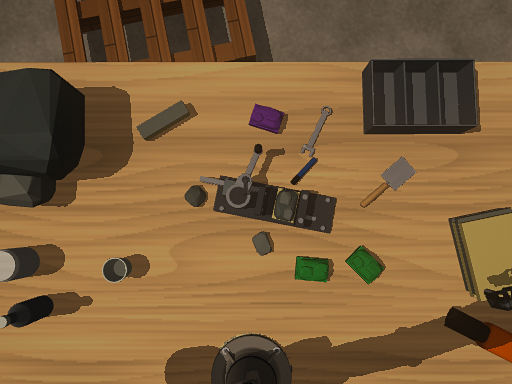

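```bash
python3 - <<'E'
import cv2
a=cv2.imread("pics/top0.png")[130:240,170:350]
cv2.imwrite("pics/topz.png",cv2.resize(a,None,fx=4.4,fy=4.4,interpolation=cv2.INTER_CUBIC))
a=cv2.imread("pics/side0.png")[160:250,205:310]
cv2.imwrite("pics/sidez.png",cv2.resize(a,None,fx=6,fy=6,interpolation=cv2.INTER_CUBIC))
E
```

```text
(no output)
```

View pics/topz.png

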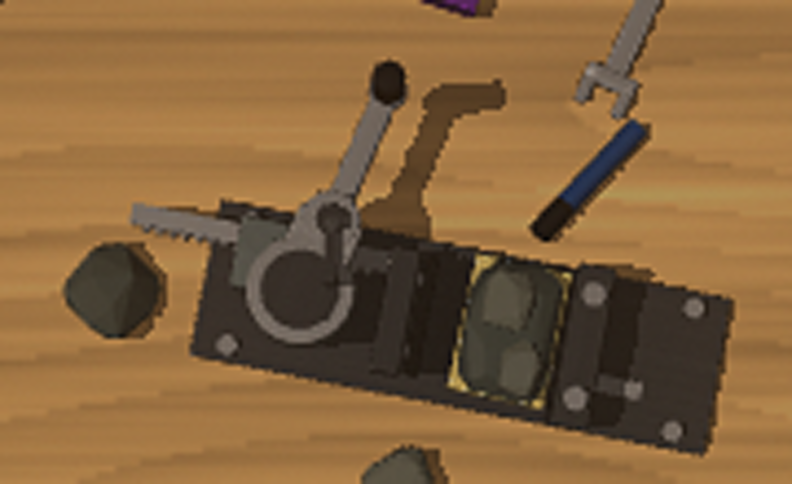

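View pics/sidez.png

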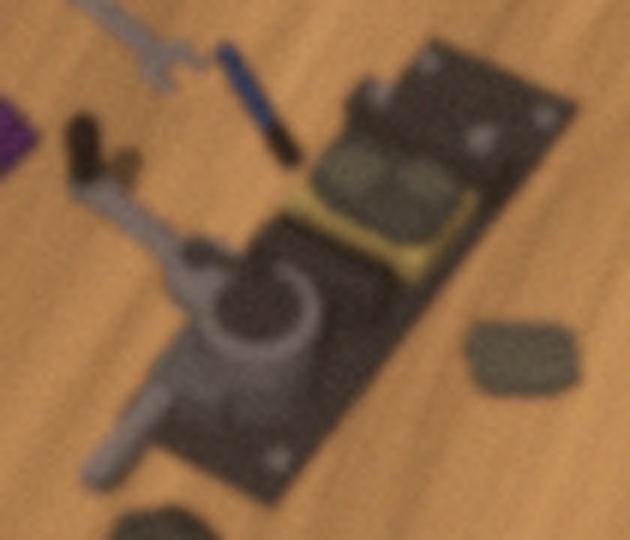

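```bash
cat > h.py <<'E'
import numpy as np, cv2
from scipy.optimize import least_squares
from station import camera_model
CM={n:camera_model(n) for n in("side","top")}
def proj(n,X):
    m=CM[n];X=np.atleast_2d(X)@np.array(m["R"]).T+m["t"];f=192/np.tan(np.radians(m["fov_y"])/2)
    return X[:,:2]/X[:,2:]*f+[m["cx"],m["cy"]]
def unproj(n,uv,z):
    m=CM[n];R=np.array(m["R"]);f=192/np.tan(np.radians(m["fov_y"])/2)
    d=R.T@np.array([(uv[0]-m["cx"])/f,(uv[1]-m["cy"])/f,1]);c=-R.T@m["t"];return c+d*(z-c[2])/d[2]
def w(p,L):
    c,s=np.cos(p[2]),np.sin(p[2]);L=np.atleast_2d(L)
    return np.c_[p[0]+c*L[:,0]-s*L[:,1],p[1]+s*L[:,0]+c*L[:,1],L[:,2]]
zt=lambda u,v:((u+.5)/4.4-.5+170,(v+.5)/4.4-.5+130)
zs=lambda u,v:((u+.5)/6-.5+205,(v+.5)/6-.5+160)
E
python3 - <<'E'
from h import *
L=np.array([[.055,.07,.01],[-.055,.07,.01],[-.055,-.29,.01],[.055,-.29,.01]])
T=np.array([zt(222,200),zt(192,353),zt(706,455),zt(733,300)])
Ls=L[1:]; S=np.array([zs(272,505),zs(578,105),zs(433,40)])
S=np.array([zs(272,505),zs(578,105),zs(433,40)])
for mode in("top","side","both"):
    def r(p):
        a=(proj("top",w(p,L))-T).ravel();b=(proj("side",w(p,Ls))-S).ravel()
        return {"top":a,"side":b,"both":np.r_[a,b]}[mode]
    s=least_squares(r,[.6,0,-.2]);print(mode,s.x,np.round(s.fun,1))
p=s.x
for n,uv in(("top",zt(388,80)),("side",zs(82,122))):
    k=unproj(n,uv,.116);d=k[:2]-p[:2];print(n,k,np.hypot(*d),-(np.arctan2(d[1],d[0])-p[2]))
k=unproj("top",zt(300,292),.076);print("axis",k)
k=unproj("top",zt(338,272),.108);print("fin",k, )
k=unproj("top",zt(333,218),.084);print("pivot",k)
E
```

```text
top [ 0.5213537   0.03383696 -0.19658454] [ 0.1 -0.3 -0.4  0.3  0.   0.3  0.3 -0.3]
side [ 0.52085603  0.04229843 -0.1941594 ] [-0.1  0.4  0.5  0.2 -0.3 -0.6]
both [ 0.5215657   0.03587484 -0.1968405 ] [-0.6 -0.4 -1.1  0.3 -0.6  0.2 -0.4 -0.4  0.3 -1.2  1.  -1.   0.3 -1.8]
top [ 0.65128541 -0.02188584  0.116     ] 0.14199823566714184 0.22207547492002072
side [ 0.65483363 -0.01966783  0.116     ] 0.14437911753731744 0.1980424721391943
axis [0.51923599 0.03538572 0.076     ]
fin [0.5296023 0.0101099 0.108    ]
pivot [0.56676849 0.01371852 0.084     ]
```

```bash
cat >> h.py <<'E'
from scipy.spatial.transform import Rotation as Ro
from station import status
AX=np.array([.5205,.035]);Y0=-.197
def pt(phi,along,left,z):
    t=Y0-phi;return np.array([AX[0]+np.cos(t)*along-np.sin(t)*left,AX[1]+np.sin(t)*along+np.cos(t)*left,z])
def cmd(P,yaw):
    o=status.get_obs();q=o["tool_rot"];R=Ro.from_quat([q[1],q[2],q[3],q[0]])
    x=R.as_matrix()[:,0];y0=np.arctan2(x[1],x[0]);d=(yaw-y0+np.pi)%(2*np.pi)-np.pi
    print("t",round(o["t"],2),"tcp",np.round(o["eef_pos"]*1e3,1),"yaw",round(y0,3),"F",np.round(o["contact_force"],1),"| d mm",np.round(R.inv().apply(np.array(P)-o["eef_pos"])*1e3,1),"roll",round(-d,3))
def rel(phi):
    o=status.get_obs();d=o["eef_pos"][:2]-AX;t=Y0-phi
    print("along/left mm",np.round([1e3*(d@[np.cos(t),np.sin(t)]),1e3*(d@[-np.sin(t),np.cos(t)])],1),"Fal/left/z",np.round([o["contact_force"][:2]@[np.cos(t),np.sin(t)],o["contact_force"][:2]@[-np.sin(t),np.cos(t)],o["contact_force"][2]],2),"z",o["eef_pos"][2].round(4))
E
python3 - <<'E'
from h import *
cmd(pt(.205,.0145,-.042,.200),Y0-.205)
E
```

```text
t 0.1 tcp [ 296.3 -606.   247.4] yaw -1.116 F [0.4 0.9 0. ] | d mm [-438.8 -460.8   48.1] roll -0.714
```

>>> arm_command(series=[[0,[-30,-32,0],-0.06],[0,[-70,-74,0],-0.13],[0,[-110,-116,0],-0.2],[0,[-150,-158,0],-0.28],[0,[-190,-200,5],-0.36],[0,[-230,-242,10],-0.44],[0,[-270,-284,15],-0.52],[0,[-310,-326,20],-0.6]])

```text
t: 1.1
eef_pos: [0.4534, -0.1829, 0.2281]
tool_rot: [0.0, 0.967, -0.254, -0.0]
contact_force: [0.6, -0.0, 1.0]
gripper_width: 0.001
```

```bash
python3 - <<'E'
from h import *
cmd(pt(.205,.0145,-.042,.160),Y0-.205)
E
```

```text
t 1.1 tcp [ 453.4 -182.9  228.1] yaw -0.513 F [ 0.6 -0.   1. ] | d mm [ -29.5 -182.7   68. ] roll -0.111
```

>>> arm_command(series=[[0,[-8,-50,10],-0.05],[0,[-18,-100,30],-0.1],[0,[-26,-150,50],-0.112],[0,[-29,-178,65],-0.112],[0,[-29,-181,67],-0.112],[0,[-29,-181,67],-0.112]])

```text
t: 1.85
eef_pos: [0.517, -0.0138, 0.1612]
tool_rot: [0.0, 0.98, -0.201, -0.0]
contact_force: [-0.4, 0.4, 1.0]
gripper_width: -0.003
```

```bash
python3 - <<'E'
from h import *
from station import read_camera
cmd(pt(.205,.0145,-.042,.107),Y0-.205);rel(.205)
for n in("side","top"):
    a=read_camera(n)
    a=a[130:240,170:350] if n=="top" else a[150:250,190:310]
    cv2.imwrite(f"pics/{n}1.png",cv2.resize(a,None,fx=4.4 if n=="top" else 6,fy=4.4 if n=="top" else 6,interpolation=cv2.INTER_CUBIC))
E
```

```text
t 1.85 tcp [517.  -13.8 161.2] yaw -0.405 F [-0.4  0.4  1. ] | d mm [-1.4 -4.3 54.2] roll -0.003
along/left mm [ 15.9 -46.3] Fal/left/z [-0.57  0.21  0.99] z 0.1612
```

View pics/side1.png

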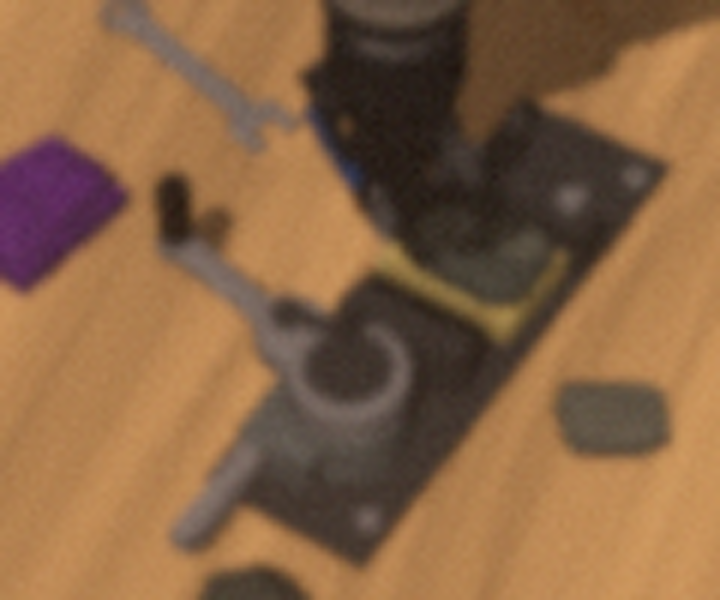

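View pics/top1.png

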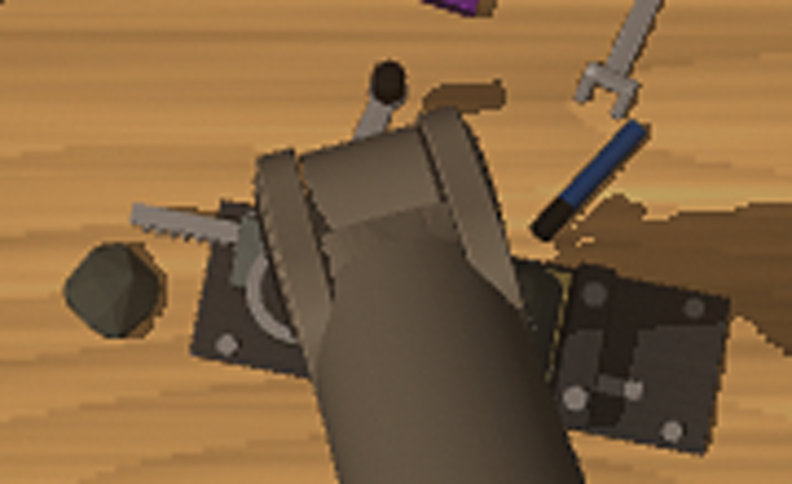

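>>> arm_command(series=[[0,[-1,0,25],0],[0,[-1,0,48],0],[0,[-1,0,54],0],[0,[-1,-6,54],0],[0,[-1,-12,54],0],[0,[-1,-14,54],0],[0,[-1,-14,54],0]])

```text
t: 2.82
eef_pos: [0.5222, 0.0006, 0.1077]
tool_rot: [-0.0, 0.98, -0.2, 0.0]
contact_force: [0.1, 0.5, 0.7]
gripper_width: -0.002
```

```bash
python3 - <<'E'
from h import *
rel(.205)
E
```

```text
along/left mm [ 15. -31.] Fal/left/z [-0.16  0.51  0.74] z 0.1077
```

>>> arm_command(series=[[0,[0,-2,0],0],[0,[0,-4,0],0],[0,[0,-4,0],0]])

```text
t: 3.2
eef_pos: [0.5231, 0.0033, 0.1072]
tool_rot: [0.001, 0.98, -0.201, -0.0]
contact_force: [-1.9, -3.2, 1.0]
gripper_width: -0.001
```

>>> arm_command(series=[[0,[0,-2,0],0],[0,[0,-4,0],0],[0,[0,-4,0],0]])

```text
t: 3.58
eef_pos: [0.5243, 0.0071, 0.1071]
tool_rot: [0.001, 0.98, -0.201, -0.001]
contact_force: [-3.6, -4.5, 4.2]
gripper_width: 0.002
```

>>> arm_command(series=[[0,[0,-2,0],0],[0,[0,-4,0],0],[0,[0,-4,0],0]])

```text
t: 3.95
eef_pos: [0.5263, 0.0119, 0.107]
tool_rot: [-0.0, 0.98, -0.2, -0.0]
contact_force: [-2.5, -0.8, -0.6]
gripper_width: 0.0
```

>>> arm_command(series=[[0,[0,-2,0],0],[0,[0,-4,0],0],[0,[0,-4,0],0]])

```text
t: 4.32
eef_pos: [0.529, 0.0157, 0.1076]
tool_rot: [-0.001, 0.98, -0.2, 0.001]
contact_force: [-1.1, -0.9, -0.2]
gripper_width: -0.0
```

>>> arm_command(series=[[0,[0,-2,0],0],[0,[0,-4,0],0],[0,[0,-4,0],0]])

```text
t: 4.7
eef_pos: [0.5303, 0.0192, 0.1075]
tool_rot: [-0.0, 0.98, -0.2, 0.0]
contact_force: [0.3, 0.6, 0.4]
gripper_width: 0.004
```

```bash
python3 - <<'E'
from h import *
rel(.205)
E
```

```text
along/left mm [ 15.2 -10.7] Fal/left/z [0.09 0.65 0.45] z 0.1075
```

>>> arm_command(series=[[0,[0,8,0],0],[0,[0,18,-15],0],[0,[0,55,-50],0],[30,[0,105,-65],0],[30,[0,145,-65],0],[30,[0,150,-65],0]])

```text
t: 5.45
eef_pos: [0.4693, -0.1231, 0.1734]
tool_rot: [0.001, 0.979, -0.204, 0.0]
contact_force: [-0.4, 0.2, -0.3]
gripper_width: 0.349
```

```bash
cat >> h.py <<'E'
def snap(k):
    from station import read_camera
    for n in("side","top"):
        a=read_camera(n);cv2.imwrite(f"pics/{n}raw{k}.png",a)
        a=a[130:240,170:350] if n=="top" else a[160:250,205:310];f=4.4 if n=="top" else 6
        cv2.imwrite(f"pics/{n}{k}.png",cv2.resize(a,None,fx=f,fy=f,interpolation=cv2.INTER_CUBIC))
E
python3 - <<'E'
from h import *
snap(2)
E
```

```text
(no output)
```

View pics/top2.png

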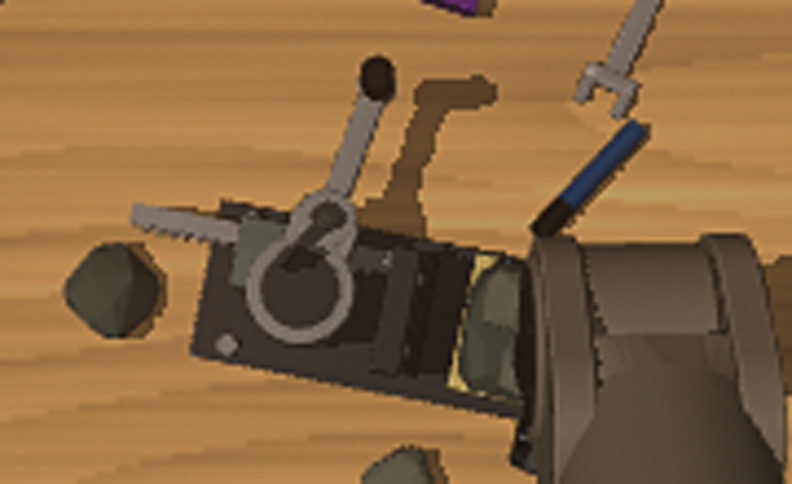

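View pics/side2.png

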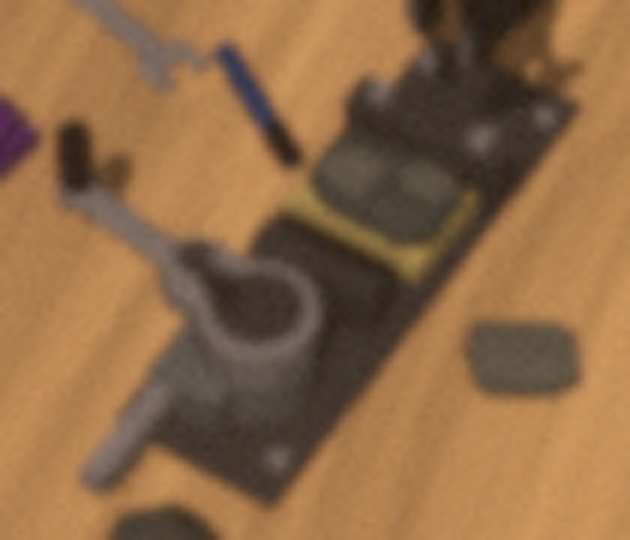

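```bash
python3 - <<'E'
from h import *
a=cv2.imread("pics/top0.png",0).astype(np.float32);b=cv2.imread("pics/topraw2.png",0).astype(np.float32)
for nm,(r0,r1,c0,c1) in {"jaw":(186,217,252,270),"panel":(187,222,272,288),"plate":(175,215,213,226)}.items():
    print(nm,cv2.phaseCorrelate(a[r0:r1,c0:c1],b[r0:r1,c0:c1],cv2.createHanningWindow((c1-c0,r1-r0),cv2.CV_32F)), np.abs(a-b)[r0:r1,c0:c1].mean())
for uv in(zt(377,77),):
    k=unproj("top",uv,.116);d=k[:2]-AX;print(k,np.hypot(*d),-(np.arctan2(d[1],d[0])-Y0))
d=unproj("top",zt(388,80),.116)[:2]-AX;print(-(np.arctan2(d[1],d[0])-Y0))
h=(0.145,)
phi=.15
cmd(pt(phi,.145,0,.200),Y0-phi-np.pi/2)
E
```

```text
jaw ((0.0747218840981656, -0.2688566664458669), 1.076079639295737) 3.0358422
panel ((-0.03159033669691702, -0.06389894224044212), 1.0067055895924568) 5.3589287
plate ((0.47288107111459343, -0.00925931510799316), 1.001437668800354) 5.6923075
[ 0.65323293 -0.01490126  0.116     ] 0.14180326468967272 0.162605404330052
0.21327280779229774
t 5.55 tcp [ 470.6 -120.2  173. ] yaw -0.406 F [-0.1  0.1 -0.4] | d mm [ 129.3 -170.9  -26.8] roll 1.512
```

>>> arm_command(series=[[36,[5,-5,-15],0.18],[36,[20,-25,-27],0.36],[36,[40,-55,-27],0.54],[36,[62,-85,-27],0.72],[36,[85,-113,-27],0.9],[36,[107,-141,-27],1.08],[36,[125,-165,-27],1.26],[36,[129,-171,-27],1.44]])

```text
t: 6.55
eef_pos: [0.6582, -0.0084, 0.1991]
tool_rot: [0.001, -0.604, 0.797, 0.001]
contact_force: [-0.6, -0.8, -0.4]
gripper_width: 0.423
```

```bash
python3 - <<'E'
from h import *
phi=.16
cmd(pt(phi,.143,0,.200),Y0-phi-np.pi/2); rel(.16)
E
```

```text
t 6.55 tcp [658.2  -8.4 199.1] yaw -1.845 F [-0.6 -0.8 -0.4] | d mm [ 7.3  1.8 -0.9] roll 0.083
along/left mm [144.2   7.5] Fal/left/z [-0.31 -1.   -0.43] z 0.1991
```

>>> arm_command(series=[[36,[7,1,0],0.08],[36,[7,1,0],0.08],[36,[7,1,30],0.08],[36,[7,1,40],0.08]])

```text
t: 7.05
eef_pos: [0.6527, -0.0181, 0.1577]
tool_rot: [-0.001, -0.573, 0.82, 0.001]
contact_force: [-0.6, 0.1, 0.1]
gripper_width: 0.425
```

```bash
python3 - <<'E'
from h import *
cmd(pt(.16,.143,0,.096),Y0-.16-np.pi/2); rel(.16); snap(3)
E
```

```text
t 7.05 tcp [652.7 -18.1 157.7] yaw -1.921 F [-0.6  0.1  0.1] | d mm [-3.5 -0.8 61.7] roll 0.007
along/left mm [142.4  -3.5] Fal/left/z [-0.6  -0.07  0.11] z 0.1577
```

View pics/side3.png

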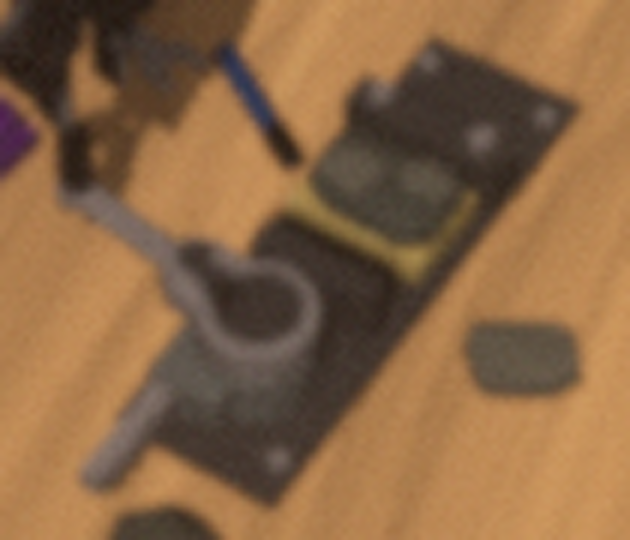

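View pics/top3.png

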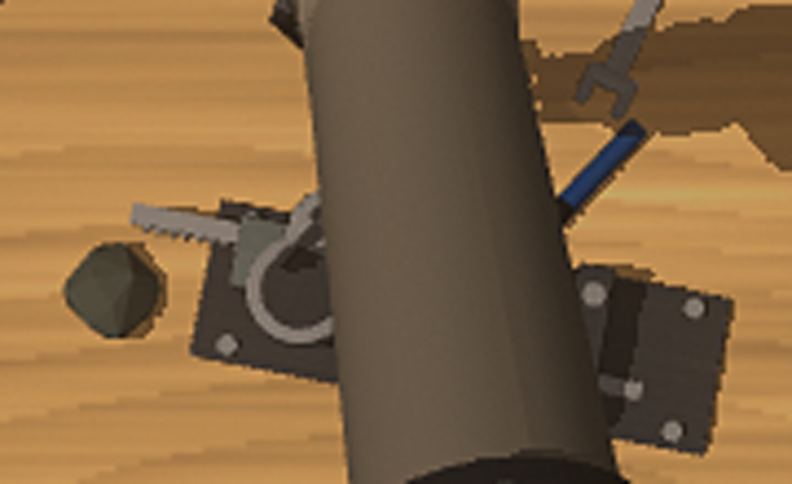

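>>> arm_command(series=[[40,[-4,-1,10],0],[40,[-4,-1,25],0],[40,[-4,-1,40],0],[40,[-4,-1,52],0],[40,[-4,-1,60],0],[40,[-4,-1,61],0]])

```text
t: 7.9
eef_pos: [0.6557, -0.0158, 0.0975]
tool_rot: [-0.0, -0.572, 0.82, 0.0]
contact_force: [0.3, -0.2, 0.4]
gripper_width: 0.469
```

```bash
python3 - <<'E'
from h import *
cmd(pt(.16,.143,0,.096),Y0-.16-np.pi/2); rel(.16); snap(4)
E
```

```text
t 7.9 tcp [655.7 -15.8  97.5] yaw -1.924 F [ 0.3 -0.2  0.4] | d mm [-0.4  1.5  1.5] roll 0.004
along/left mm [144.5  -0.4] Fal/left/z [ 0.36 -0.04  0.42] z 0.0975
```

View pics/side4.png

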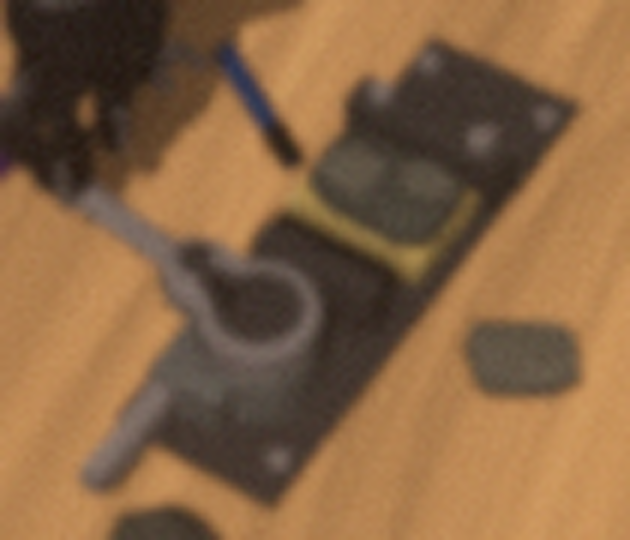

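>>> arm_command(series=[[26,[0,0,0],0],[26,[-11.5,0.5,0],-0.08],[26,[-23,1.8,0],-0.16],[26,[-34.3,4.1,0],-0.24],[26,[-45.5,7.3,0],-0.32],[26,[-56.3,11.4,0],-0.4],[26,[-66.7,16.3,0],-0.48],[26,[-76.7,22,0],-0.56]])

```text
t: 9.0
eef_pos: [0.6628, 0.0632, 0.099]
tool_rot: [-0.0, 0.777, -0.63, 0.001]
contact_force: [0.4, -2.3, -0.9]
gripper_width: 0.3
```

```bash
cat >> h.py <<'E'
def knob():
    o=status.get_obs();d=o["eef_pos"][:2]-AX;phi=-(np.arctan2(d[1],d[0])-Y0);q=o["tool_rot"]
    x=Ro.from_quat([q[1],q[2],q[3],q[0]]).as_matrix()[:,0];ya=np.arctan2(x[1],x[0])
    F=o["contact_force"];t=Y0-phi
    print("t %.2f phi %.4f r %.1f rollneed %.3f Fcw %.2f Fout %.2f Fz %.2f z %.1f w %.3f"%(o["t"],phi,1e3*np.hypot(*d),-(Y0-phi-np.pi/2-ya),F[:2]@[np.sin(t),-np.cos(t)],F[:2]@[np.cos(t),np.sin(t)],F[2],o["eef_pos"][2]*1e3,o["gripper_width"]))
E
python3 - <<'E'
from h import *
knob()
E
```

```text
t 9.00 phi -0.3928 r 145.1 rollneed 0.013 Fcw 2.31 Fout -0.04 Fz -0.94 z 99.0 w 0.300
```

>>> arm_command(series=[[26,[-4.4,0,0],-0.03],[26,[-8.7,0.2,0],-0.06],[26,[-11.6,0.5,0],-0.08],[26,[-14.5,0.7,0],-0.1],[26,[-14.5,0.7,0],-0.1]])

```text
t: 9.62
eef_pos: [0.6581, 0.0781, 0.0983]
tool_rot: [-0.0, 0.807, -0.591, -0.0]
contact_force: [0.2, -0.3, -0.2]
gripper_width: 0.306
```

```bash
python3 - <<'E'
from h import *
knob()
E
```

```text
t 9.62 phi -0.5007 r 144.3 rollneed 0.003 Fcw 0.33 Fout 0.14 Fz -0.18 z 98.3 w 0.306
```

>>> arm_command(series=[[26,[-1.5,0,0],-0.01],[26,[-3,0.1,0],-0.02],[26,[-3,0.1,0],-0.02]])

```text
t: 10.0
eef_pos: [0.6572, 0.0808, 0.0982]
tool_rot: [0.0, 0.813, -0.583, -0.0]
contact_force: [-0.0, -0.0, -0.0]
gripper_width: 0.304
```

```bash
python3 - <<'E'
from h import *
knob()
E
```

```text
t 10.00 phi -0.5205 r 144.2 rollneed 0.004 Fcw 0.00 Fout -0.05 Fz -0.00 z 98.2 w 0.304
```

>>> arm_command(series=[[26,[-1.5,0,0],-0.01],[26,[-3,0.1,0],-0.02],[26,[-3,0.1,0],-0.02]])

```text
t: 10.38
eef_pos: [0.657, 0.0808, 0.0982]
tool_rot: [0.001, 0.818, -0.575, 0.001]
contact_force: [1.5, -6.4, -0.8]
gripper_width: 0.304
```

```bash
python3 - <<'E'
from h import *
knob();snap(5)
E
```

```text
t 10.38 phi -0.5211 r 144.0 rollneed 0.021 Fcw 6.55 Fout -0.60 Fz -0.78 z 98.2 w 0.304
```

View pics/top5.png

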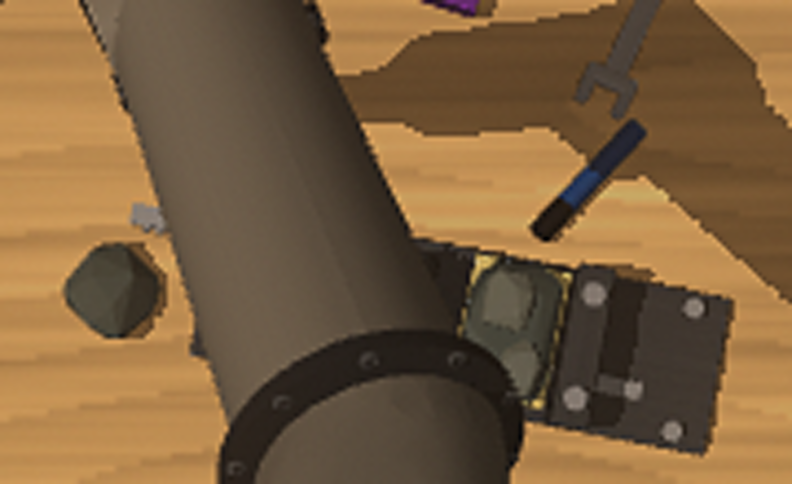

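View pics/side5.png

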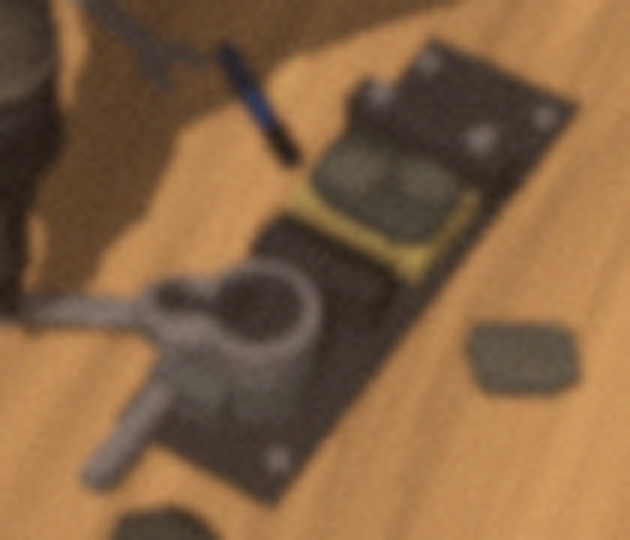

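```bash
python3 - <<'E'
from h import *
def loc(uv,z):
    k=unproj("top",zt(*uv),z);d=k[:2]-AX;c,s=np.cos(Y0),np.sin(Y0);return np.round(1e3*np.array([c*d[0]+s*d[1],-s*d[0]+c*d[1]]),1)
for uv in((476,254),(450,388)): print("panel+",[loc(uv,z) for z in(.02,.03,.05)])
for uv in((572,272),(545,407)): print("panel-",[loc(uv,z) for z in(.02,.03,.05)])
for uv in((580,266),(556,405),(618,275),(588,425)): print("stop",loc(uv,.054))
for uv in((375,370),(408,375),(418,250)): print("jaw",[loc(uv,z) for z in(.02,.05,.06)])
E
```

```text
panel+ [array([  51.1, -110.1]), array([  50. , -109.7]), array([  48. , -108.8])]
panel+ [array([ -42.2, -110. ]), array([ -42.5, -109.5]), array([ -43. , -108.6])]
panel- [array([  51.6, -176.9]), array([  50.6, -175.9]), array([  48.5, -173.9])]
panel- [array([ -42.4, -175.7]), array([ -42.6, -174.7]), array([ -43.1, -172.8])]
stop [  53.1 -178. ]
stop [ -40.5 -179.2]
stop [  52.  -203.9]
stop [ -49.4 -202.4]
jaw [array([-40.1, -57.6]), array([-40.9, -57.6]), array([-41.2, -57.6])]
jaw [array([-39.1, -80.2]), array([-39.9, -79.7]), array([-40.2, -79.5])]
jaw [array([ 46.1, -70.6]), array([ 43.1, -70.3]), array([ 42.1, -70.2])]
```

>>> arm_command(series=[[26,[8.6,0.3,0],0.06],[26,[20.1,1.4,0],0.14],[26,[31.5,3.5,0],0.22],[26,[42.6,6.4,0],0.3],[26,[53.4,10.2,0],0.38],[26,[63.9,14.9,0],0.46],[26,[69,17.5,0],0.5]])

```text
t: 11.35
eef_pos: [0.6631, 0.015, 0.0983]
tool_rot: [0.001, -0.65, 0.76, 0.001]
contact_force: [-0.0, 7.7, -0.9]
gripper_width: 0.305
```

```bash
python3 - <<'E'
from h import *
knob();snap(6)
E
```

```text
t 11.35 phi -0.0579 r 144.0 rollneed -0.016 Fcw -7.60 Fout -1.11 Fz -0.92 z 98.3 w 0.305
```

View pics/side6.png

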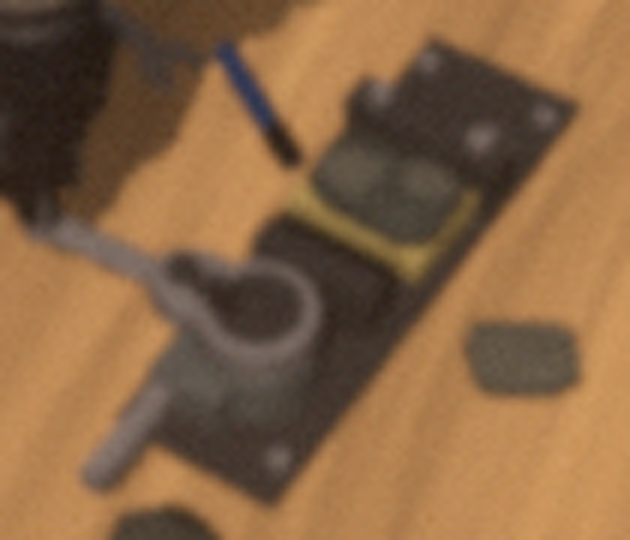

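View pics/top6.png

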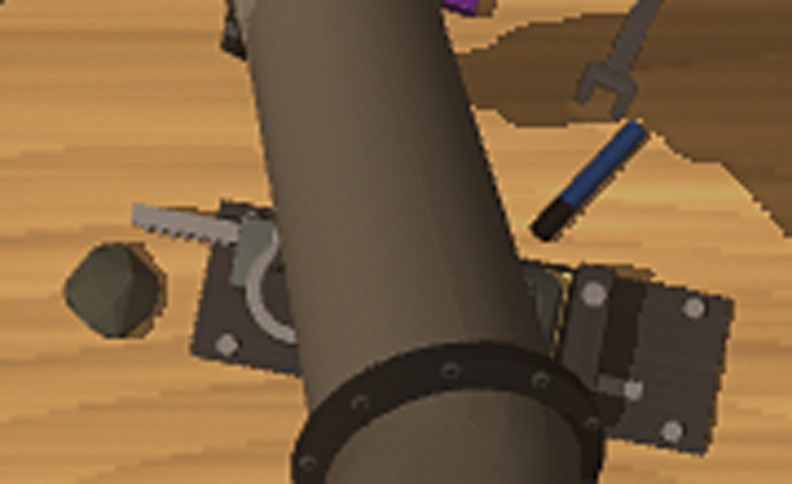

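>>> arm_command(series=[[26,[10.1,0.4,0],0.07],[26,[20.1,1.4,0],0.14],[26,[30,3.2,0],0.21],[26,[39.8,5.6,0],0.28],[26,[49.4,8.7,0],0.35],[26,[58.7,12.5,0],0.42],[26,[66.5,16.3,0],0.48],[26,[66.5,16.3,0],0.48]])

```text
t: 12.45
eef_pos: [0.6369, -0.0482, 0.0983]
tool_rot: [0.001, -0.452, 0.892, 0.001]
contact_force: [-0.2, 4.7, -0.5]
gripper_width: 0.306
```

```bash
python3 - <<'E'
from h import *
knob();snap(7)
E
```

```text
t 12.45 phi 0.4236 r 143.0 rollneed -0.012 Fcw -3.68 Fout -2.90 Fz -0.49 z 98.3 w 0.306
```

View pics/side7.png

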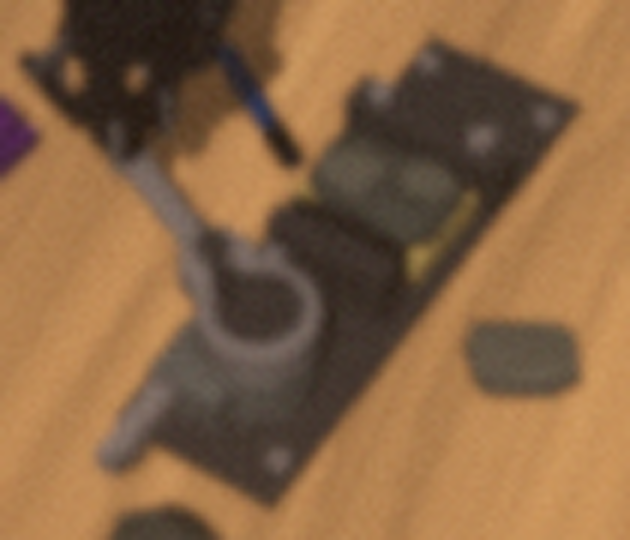

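View pics/top7.png

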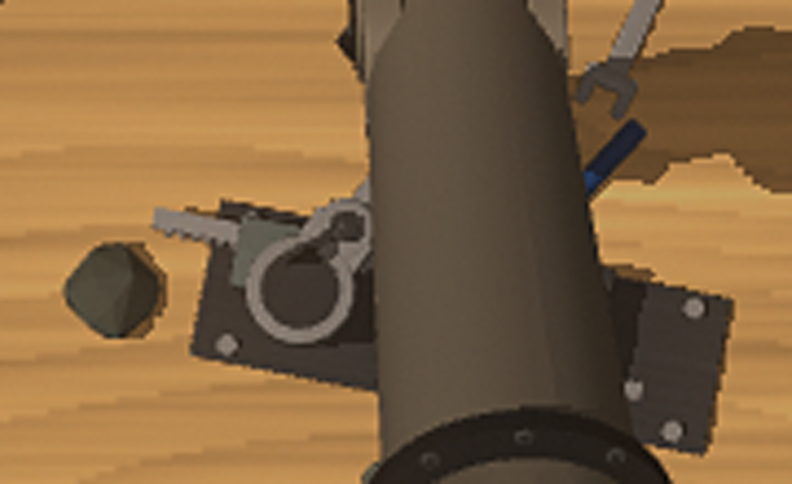

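>>> arm_command(series=[[26,[4,0.1,0],0.03],[26,[6,0.2,0],0.045],[26,[6,0.2,0],0.045]])

```text
t: 12.92
eef_pos: [0.6336, -0.0526, 0.0983]
tool_rot: [0.001, -0.433, 0.902, 0.001]
contact_force: [0.6, 6.6, -1.0]
gripper_width: 0.304
```

```bash
python3 - <<'E'
from h import *
knob()
E
```

```text
t 12.93 phi 0.4619 r 143.0 rollneed -0.017 Fcw -5.62 Fout -3.53 Fz -0.95 z 98.3 w 0.304
```

>>> arm_command(series=[[26,[-17.2,1,0],-0.12],[26,[-34.2,4.1,0],-0.24],[26,[-50.7,9.2,0],-0.36],[26,[-66.5,16.3,0],-0.48],[26,[-81.3,25.1,0],-0.6],[26,[-95,35.7,0],-0.72],[26,[-107.2,47.9,0],-0.84],[26,[-114.6,56.8,0],-0.92]])

```text
t: 13.92
eef_pos: [0.6612, 0.0697, 0.0983]
tool_rot: [0.0, 0.788, -0.615, 0.0]
contact_force: [0.4, -1.0, 0.2]
gripper_width: 0.3
```

```bash
python3 - <<'E'
from h import *
knob();snap(8)
E
```

```text
t 13.93 phi -0.4388 r 145.0 rollneed 0.003 Fcw 1.03 Fout 0.13 Fz 0.25 z 98.3 w 0.300
```

View pics/side8.png

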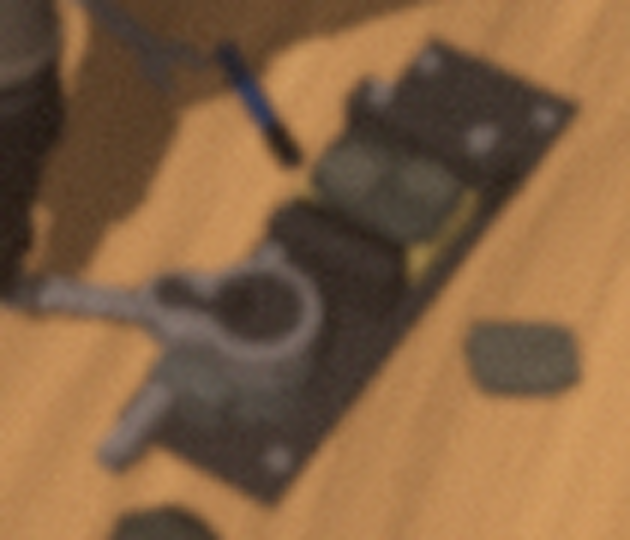

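View pics/top8.png

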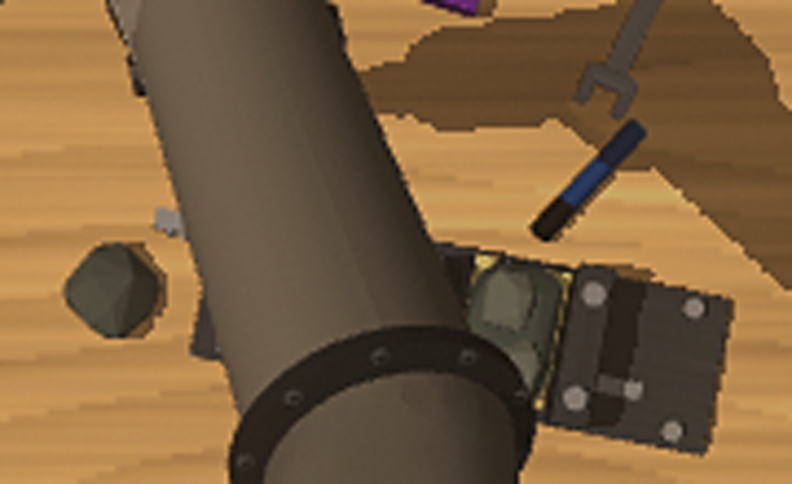

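>>> arm_command(series=[[26,[8.6,0.3,0],0.06],[26,[17.2,1,0],0.12],[26,[25.8,2.3,0],0.18],[26,[31.5,3.5,0],0.22],[26,[35.6,4.5,0],0.25],[26,[35.6,4.5,0],0.25]])

```text
t: 14.78
eef_pos: [0.6649, 0.0353, 0.0983]
tool_rot: [0.001, -0.704, 0.711, 0.001]
contact_force: [-1.4, 5.8, 0.4]
gripper_width: 0.306
```

```bash
python3 - <<'E'
from h import *
knob()
E
```

```text
t 14.78 phi -0.1988 r 144.4 rollneed -0.012 Fcw -5.80 Fout -1.42 Fz 0.43 z 98.3 w 0.306
```

>>> arm_command(series=[[26,[4.3,0.1,0],0.03],[26,[8.6,0.3,0],0.06],[26,[8.6,0.3,0],0.06]])

```text
t: 15.15
eef_pos: [0.6646, 0.0267, 0.0983]
tool_rot: [0.001, -0.682, 0.731, 0.001]
contact_force: [-0.7, 5.7, -0.4]
gripper_width: 0.308
```

```bash
python3 - <<'E'
from h import *
knob();snap(9)
E
```

```text
t 15.15 phi -0.1395 r 144.3 rollneed -0.012 Fcw -5.67 Fout -1.04 Fz -0.36 z 98.3 w 0.308
```

>>> arm_command(series=[[26,[2.9,0,0],0.02],[26,[5.8,0.1,0],0.04],[26,[5.8,0.1,0],0.04]])

```text
t: 15.62
eef_pos: [0.664, 0.0215, 0.0983]
tool_rot: [0.001, -0.667, 0.745, 0.001]
contact_force: [-0.1, 6.0, -0.3]
gripper_width: 0.298
```

```bash
python3 - <<'E'
from h import *
knob();snap(10)
E
```

```text
t 15.62 phi -0.1029 r 144.2 rollneed -0.015 Fcw -5.99 Fout -0.71 Fz -0.28 z 98.3 w 0.298
```

View pics/side10.png

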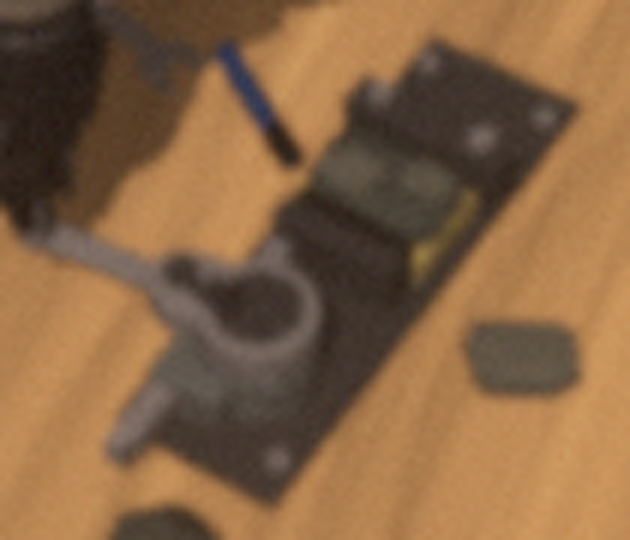

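View pics/top10.png

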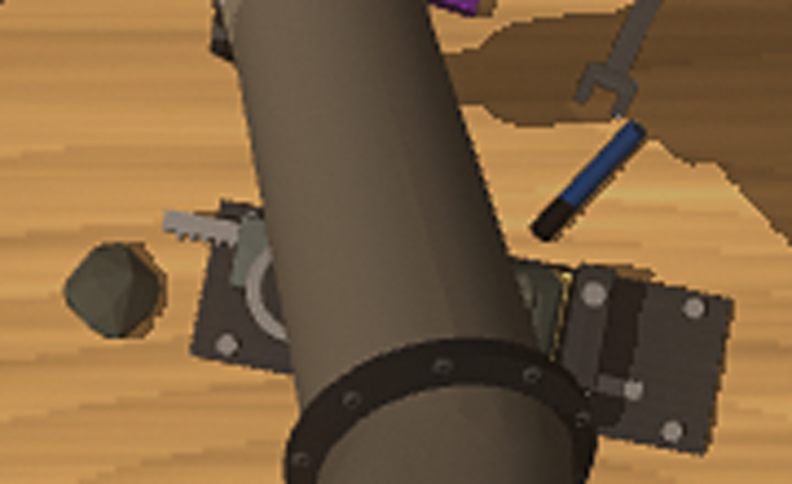

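>>> arm_command(series=[[26,[1.5,0,0],0.01],[26,[2.9,0,0],0.02],[26,[2.9,0,0],0.02]])

```text
t: 16.1
eef_pos: [0.6637, 0.0189, 0.0983]
tool_rot: [0.001, -0.66, 0.751, 0.001]
contact_force: [-0.6, 5.9, -0.7]
gripper_width: 0.309
```

```bash
python3 -c "
from h import *
knob()"
```

```text
t 16.10 phi -0.0852 r 144.1 rollneed -0.017 Fcw -5.76 Fout -1.21 Fz -0.71 z 98.3 w 0.309
```

>>> arm_command(series=[[26,[1.5,0,0],0.01],[26,[2.9,0,0],0.02],[26,[2.9,0,0],0.02]])

```text
t: 16.48
eef_pos: [0.6633, 0.016, 0.0982]
tool_rot: [0.001, -0.653, 0.758, 0.001]
contact_force: [-0.7, 6.5, -1.3]
gripper_width: 0.303
```

```bash
python3 -c "
from h import *
knob()"
```

```text
t 16.48 phi -0.0651 r 144.1 rollneed -0.017 Fcw -6.33 Fout -1.52 Fz -1.27 z 98.2 w 0.303
```

>>> arm_command(series=[[26,[1.5,0,0],0.01],[26,[2.9,0,0],0.02],[26,[2.9,0,0],0.02]])

```text
t: 16.85
eef_pos: [0.6629, 0.0132, 0.0983]
tool_rot: [0.001, -0.645, 0.764, 0.001]
contact_force: [-0.6, 6.4, -0.4]
gripper_width: 0.304
```

```bash
python3 -c "
from h import *
knob();snap(11)"
```

```text
t 16.85 phi -0.0450 r 144.1 rollneed -0.017 Fcw -6.27 Fout -1.57 Fz -0.42 z 98.3 w 0.304
```

>>> arm_command(series=[[26,[1.5,0,0],0.01],[26,[2.9,0,0],0.02],[26,[2.9,0,0],0.02]])

```text
t: 17.32
eef_pos: [0.6624, 0.0104, 0.0982]
tool_rot: [0.001, -0.637, 0.771, 0.001]
contact_force: [-0.9, 6.7, -0.4]
gripper_width: 0.305
```

```bash
python3 -c "
from h import *
knob()"
```

```text
t 17.32 phi -0.0251 r 144.0 rollneed -0.017 Fcw -6.50 Fout -2.01 Fz -0.39 z 98.2 w 0.305
```

>>> arm_command(series=[[26,[1.2,0,0],0.007],[26,[2.2,0,0],0.015],[26,[2.2,0,0],0.015]])

```text
t: 17.7
eef_pos: [0.662, 0.0083, 0.0983]
tool_rot: [0.001, -0.632, 0.775, 0.001]
contact_force: [-0.7, 6.6, -0.4]
gripper_width: 0.302
```

```bash
python3 -c "
from h import *
knob();snap(12)"
```

```text
t 17.70 phi -0.0106 r 144.0 rollneed -0.017 Fcw -6.33 Fout -1.94 Fz -0.44 z 98.3 w 0.302
```

View pics/side12.png

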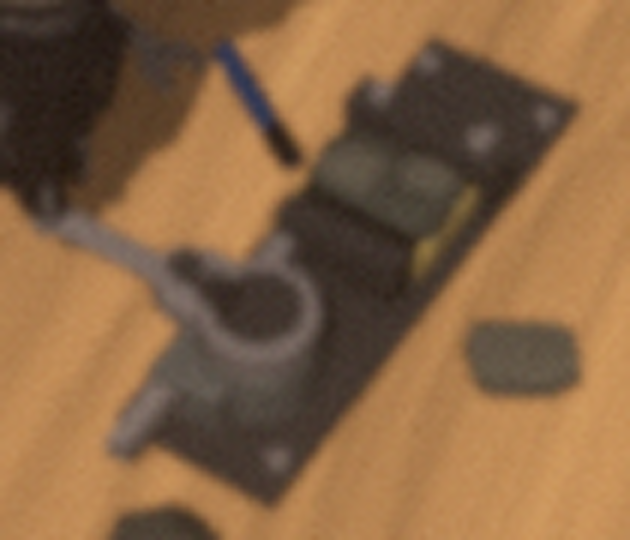

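View pics/top12.png

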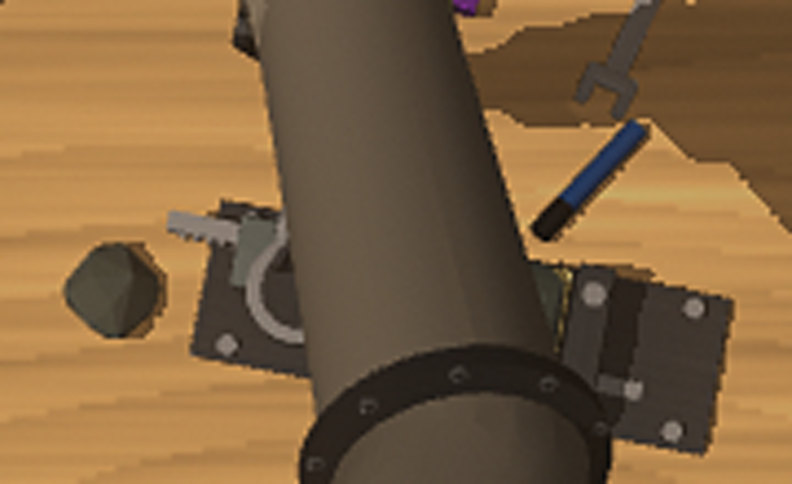

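>>> arm_command(series=[[26,[1,0,0],0.007],[26,[2,0,0],0.014],[26,[2,0,0],0.014]])

```text
t: 18.18
eef_pos: [0.6616, 0.0064, 0.0982]
tool_rot: [0.001, -0.626, 0.78, 0.001]
contact_force: [-1.0, 6.2, 0.1]
gripper_width: 0.304
```

```bash
python3 -c "
from h import *
knob()"
```

```text
t 18.18 phi 0.0028 r 144.0 rollneed -0.018 Fcw -5.83 Fout -2.22 Fz 0.13 z 98.2 w 0.304
```

>>> arm_command(series=[[26,[1,0,0],0.007],[26,[2,0,0],0.014],[26,[2,0,0],0.014]])

```text
t: 18.55
eef_pos: [0.6612, 0.0046, 0.0982]
tool_rot: [0.001, -0.621, 0.784, 0.001]
contact_force: [-0.4, 6.4, 0.9]
gripper_width: 0.305
```

```bash
python3 -c "
from h import *
knob()"
```

```text
t 18.55 phi 0.0158 r 143.9 rollneed -0.019 Fcw -6.15 Fout -1.70 Fz 0.90 z 98.2 w 0.305
```

>>> arm_command(series=[[26,[1,0,0],0.007],[26,[2,0,0],0.014],[26,[2,0,0],0.014]])

```text
t: 18.92
eef_pos: [0.6608, 0.003, 0.0983]
tool_rot: [0.001, -0.615, 0.788, 0.001]
contact_force: [-0.7, 6.8, -1.1]
gripper_width: 0.303
```

```bash
python3 -c "
from h import *
knob();snap(13)"
```

```text
t 18.93 phi 0.0270 r 143.8 rollneed -0.021 Fcw -6.52 Fout -2.20 Fz -1.10 z 98.3 w 0.303
```

>>> arm_command(series=[[26,[1,0,0],0.007],[26,[2,0,0],0.014],[26,[2,0,0],0.014]])

```text
t: 19.4
eef_pos: [0.6603, 0.0014, 0.0982]
tool_rot: [0.001, -0.61, 0.792, 0.002]
contact_force: [-0.0, 7.5, -0.4]
gripper_width: 0.304
```

```bash
python3 -c "
from h import *
knob();snap(14)"
```

```text
t 19.40 phi 0.0386 r 143.8 rollneed -0.023 Fcw -7.30 Fout -1.77 Fz -0.44 z 98.2 w 0.304
```

View pics/side14.png

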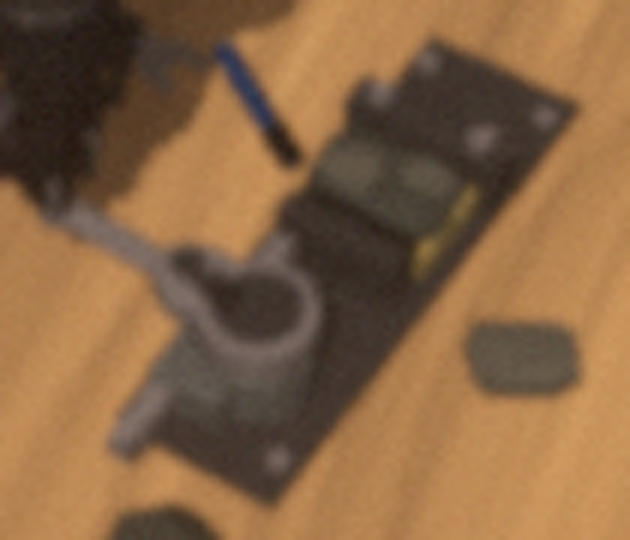

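View pics/top14.png

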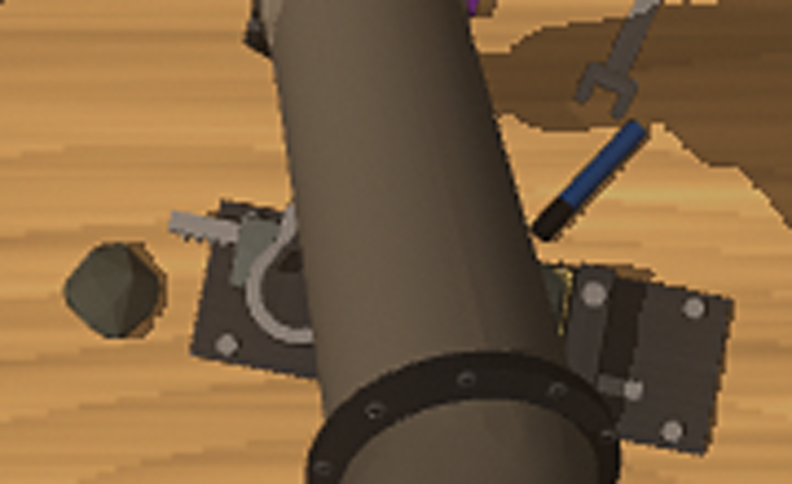

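>>> arm_command(series=[[26,[1,0,0],0.007],[26,[2,0,0],0.014],[26,[2,0,0],0.014]])

```text
t: 19.88
eef_pos: [0.6599, -0.0001, 0.0982]
tool_rot: [0.001, -0.604, 0.797, 0.002]
contact_force: [-0.8, 8.7, -0.1]
gripper_width: 0.303
```

```bash
python3 -c "
from h import *
knob()"
```

```text
t 19.88 phi 0.0494 r 143.8 rollneed -0.026 Fcw -8.24 Fout -2.87 Fz -0.09 z 98.2 w 0.303
```

>>> arm_command(series=[[26,[0.7,0,0],0.005],[26,[1.4,0,0],0.01],[26,[1.4,0,0],0.01]])

```text
t: 20.25
eef_pos: [0.6596, -0.0011, 0.0982]
tool_rot: [0.001, -0.601, 0.8, 0.002]
contact_force: [0.8, 10.0, -1.8]
gripper_width: 0.302
```

```bash
python3 -c "
from h import *
knob()"
```

```text
t 20.25 phi 0.0571 r 143.7 rollneed -0.028 Fcw -9.86 Fout -1.76 Fz -1.76 z 98.2 w 0.302
```

>>> arm_command(series=[[26,[0,0,0],0]])

```text
t: 20.38
eef_pos: [0.6596, -0.0011, 0.0983]
tool_rot: [0.001, -0.601, 0.8, 0.002]
contact_force: [0.4, 9.7, -1.6]
gripper_width: 0.304
```

```bash
python3 -c "
from h import *
knob()"
```

```text
t 20.38 phi 0.0571 r 143.7 rollneed -0.028 Fcw -9.47 Fout -2.06 Fz -1.58 z 98.3 w 0.304
```

>>> arm_command(series=[[26,[0,0,0],0]])

```text
t: 20.5
eef_pos: [0.6596, -0.0011, 0.0982]
tool_rot: [0.001, -0.601, 0.8, 0.002]
contact_force: [-0.6, 10.4, -1.2]
gripper_width: 0.3
```

```bash
python3 -c "
from h import *
knob();snap(15)
o=status.get_obs();print(o['torque'])"
```

```text
t 20.50 phi 0.0571 r 143.7 rollneed -0.028 Fcw -9.90 Fout -3.17 Fz -1.19 z 98.2 w 0.300
[ 1.85554713e+00 -2.92861520e-04  3.75595453e-02]
```

View pics/side15.png

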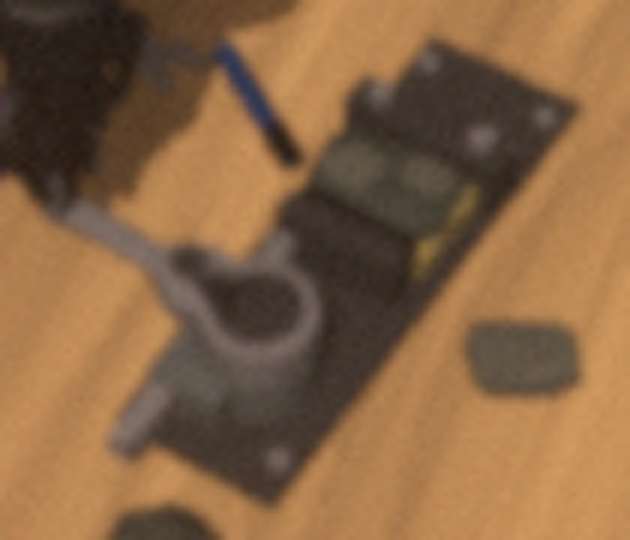

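>>> arm_command(series=[[30,[-2.5,0,0],0],[40,[-5,0,0],0],[40,[-5,0,0],0],[40,[-5,0,-15],0],[40,[-5,0,-40],0],[40,[-5,0,-80],0],[40,[-5,0,-105],0]])

```text
t: 21.48
eef_pos: [0.662, -0.0013, 0.2068]
tool_rot: [0.001, -0.6, 0.8, -0.001]
contact_force: [0.2, 0.0, 1.1]
gripper_width: 0.472
```

```bash
python3 - <<'E'
from h import *
cmd(np.array([.45,-.30,.22]),Y0-.06-np.pi/2);knob()
E
```

```text
t 21.48 tcp [662.   -1.3 206.8] yaw -1.855 F [0.2 0.  1.1] | d mm [346.2 119.5 -13.9] roll -0.028
t 21.48 phi 0.0540 r 146.0 rollneed -0.034 Fcw -0.09 Fout 0.23 Fz 1.06 z 206.8 w 0.472
```

>>> arm_command(series=[[40,[30,10,-8],0],[40,[80,28,-14],0],[40,[130,45,-14],0],[40,[180,62,-14],0],[40,[230,80,-14],0],[40,[280,97,-14],0],[40,[325,112,-14],0],[40,[346,119,-14],0]])

```text
t: 22.48
eef_pos: [0.4476, -0.303, 0.2187]
tool_rot: [-0.0, -0.598, 0.801, -0.001]
contact_force: [0.3, 1.7, 0.1]
gripper_width: 0.47
```

```bash
python3 - <<'E'
from h import *
snap(16)
E
```

```text
(no output)
```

View pics/top16.png

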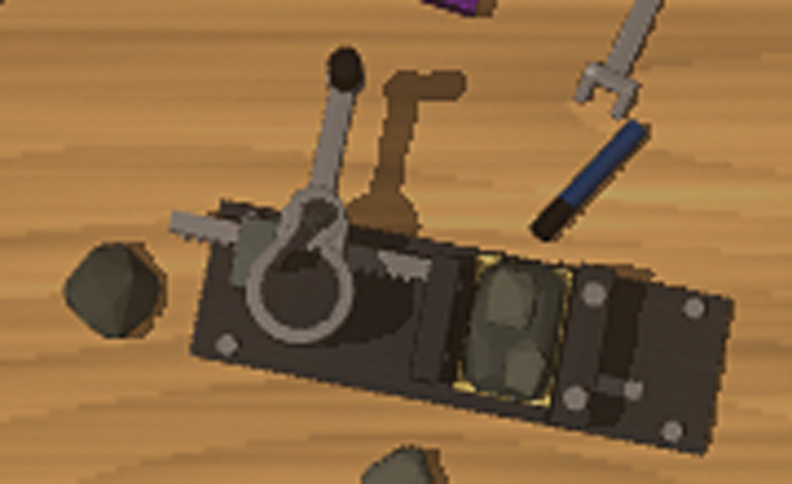

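View pics/side16.png

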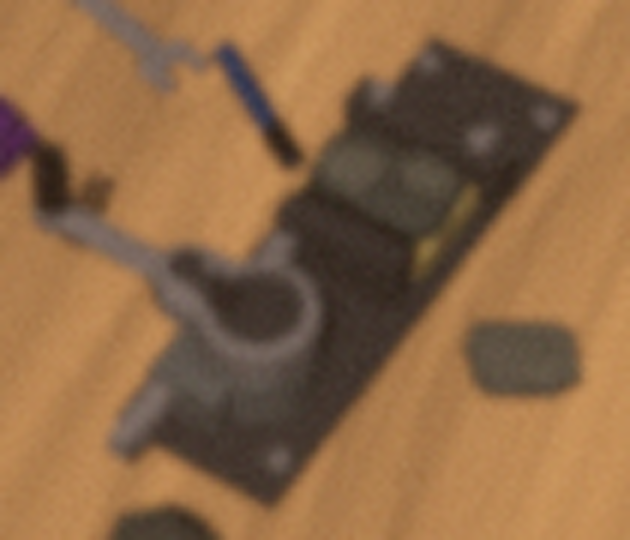

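```bash
python3 - <<'E'
from h import *
d=unproj("top",zt(345,68),.116)[:2]-AX;print(-(np.arctan2(d[1],d[0])-Y0))
from station import bot
print(bot.hand_in())
E
```

```text
0.013234188611703696
the job is handed in; nothing more can be done
None
```

The panel is clamped against the stop at roughly 20 N, and I handed the job in at about 22.5 s with the gripper clear of everything.

**Lever:** I pushed the fin over with the closed fingertips, using about 6 N. The pictures show it on the tighten side, before and after clamping. When the fin snapped over, the handle slipped about 0.05 rad counter-clockwise. The jaw did not move measurably (under 0.1 pixel).

**Check swing:** I swung the handle counter-clockwise to its end stop. It took 1–2 N with clicks, and pressing on the stop took 6.5 N. The jaw stayed put.

**Pumping:** It took two tightening strokes with one free-wheeling return between them.

| State | Force at the knob |
|---|---|
| Driving the empty jaw | about 5.8 N |
| Panel sliding | about 6.3 N |
| Final reading | about 9.75 N |

**Squeeze:** The knob force gives about 22–23 N. Handle travel after the panel reached the stop gives about 16–20 N. The two disagree by several newtons, but both are well under 30 N.

**Final pictures:** The panel looks flush against the stop, and nearby objects look unmoved. In the last picture the handle measured about 0.01 rad, against about 0.05 rad when I released it. That may be reading error or a little spring-back, and I did not re-measure the squeeze after letting go.

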